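# Tack-cure a sight glass under the UV bench lamp

## Task

Tack-cure the sight glass: by its handle, feed the work tray in between the guides under the UV lamp until it is fully home against the back stop, the sight glass still in its nest, and only then draw the lamp's spring-return shutter out to half travel, without going well past it, and keep it there. The spring shuts it if you let go, so finish while holding the shutter at half. Leave the other things on the bench where they are.

Things in the scene. Friction and masses are not known exactly. Their poses are not given: they have to be found in the camera images.
- lamp: UV flood lamp on a stand, fixed to the bench: a white box 240 x 150 mm (x, y), its underside 87 mm and its top 212 mm above the bench (carrying bow on top to 235 mm), on four short posts with amber screens on the x sides. Origin on the bench under the box's middle. The work tray goes in at its +y side and travels along -y; the shutter comes out of its -y side. Box faces at y = +75 and -75 mm.
- window (a point): centre of the lamp's square 78 mm window, in its underside, right above the lamp's origin, 84 mm above the bench
- mouth (a point): middle of the tray's way in, on the bench below the box's +y face. The way is 64 mm high, between two guides on the bench, 12 mm high, that flare at the mouth (about 148 mm apart) and narrow within 45 mm to 128 mm
- back_stop (a point): middle of the top edge of the tray's back stop, a bar 12 mm high on the bench under the lamp; its face is 60 mm past the lamp's origin along the lamp's -y
- tray: loose aluminium work tray, about 0.5 kg: a plate 120 mm wide (x), 225 mm long (y), 6 mm thick, that slides on the bench. Origin on its underside below the centre of the nest (six dowels 9 mm high); the plate reaches from y = -60 mm (leading edge) to +165 mm. Home: its origin at the lamp's origin, axes parallel, leading edge on the back stop. It starts outside the lamp's +y side, askew.
- tray_handle (a point): on the tray's handle, a black upright slab 10 mm thick (tray x), 36 mm long (tray y), its top 65 mm above the bench, at y = +145 mm of the tray. This point is 45 mm above the bench. At home the handle's centre is 70 mm outside the lamp's +y face.
- sight_glass: loose workpiece in the tray's nest: round flanged metal bezel with a glass, flange diameter 66 mm, 18 mm high, about 0.16 kg. Origin at the centre of its underside, which lies on the tray's plate, 6 mm above the bench. 2 mm of play in the nest.
- shutter (a joint): travel of the lamp's sprung shutter in m: 0 = shut (as at the start), 0.080 = wide open, so half travel is 0.040. It grows as the shutter is drawn out along the lamp's -y. A spring shuts it: about 3 N to start it, 8 N at half, 12 N wide open.
- shutter_grip (a point): on the shutter's grip, a black upright slab 12 mm thick (lamp x), 34 mm long (lamp y) on the shutter's flat draw plate; its foot is 79 mm, its top 129 mm, this point 107 mm above the bench, central in the slab. Shut, it is 145 mm from the lamp's origin along the lamp's -y (70 mm outside the box). Its channel is 96 mm wide, the rails' tops 80 mm high, with lines at shut, half and wide open.
- spare_glass: bystander: another sight glass like the workpiece, on the bench on the robot's side of the lamp
- adhesive: bystander: black adhesive bottle, diameter 38 mm, 85 mm high, beyond the tray
- spanner: bystander: steel spanner 160 mm long lying beyond the shutter
- needle_box: bystander: white divided box 75 x 100 x 28 mm on the robot's side of the shutter
- washer_tin: bystander: tin, diameter 68 mm, 60 mm high, close behind the lamp
- goggles: bystander: clear safety spectacles 150 mm wide, 50 mm high, on the robot's side of the tray
There are look-alikes about, which are no part of the job. What is shaped like the sight_glass but red is not meant.

How it is judged:
By the outcome, as a careful person would: the job done as asked, in the order asked, and still so for the second after the job is handed in, while the arm keeps its last pose, push and grip.
It also fails if it takes over 61 s, if anything falls off the work surface, if the arm or the gripper's body presses on something with over 40 N, if the wrist force passes 120 N, or if a joint passes its speed limit or range.

## Robot

A 6-joint arm with a two-finger parallel gripper is mounted at the origin on the work surface. World frame = base frame: x ahead of the robot, y to its left, z up, the work surface at z = 0. Lengths are in m, angles in rad, forces in N, time in s.
With the tool pointing down it reaches from about 0.3 to 0.875 m from the base axis. Payload 6.4 kg.
Tool frame: the origin (TCP) lies at the very end of the fingers, on their centre line; the grasp point (between the pads) lies 19 mm behind it; z points along the fingers, y is the line along which they close (so a half turn about z gives the same grasp; the last joint's range is limited). The gripper opens to 85 mm and grips with 20 to 120 N. Pads are 22 mm wide; open, the fingers measure 114 mm over their backs; the gripper's body (76 mm by 85 mm) begins 54 mm behind the grasp point. The pads swing forward as they close: fully open they stand 13 mm farther back than shut.
Start: joints at [1.012, 0.181, 1.607, -0, 1.354, -0.206], TCP at [0.199, 0.54, 0.231] pointing down, gripper open.
Joint ranges: [-2.99, 2.99], [-0.89, 2.07], [0.3, 2.58], [-1.14, 4.28], [0, 2.63], [-3.12, 3.12]. Speed limits (rad/s): [2.57, 2.57, 3.01, 3.14, 3.14, 3.14].

## Interface

Orientations are given as a unit quaternion [w, x, y, z].
In Python, from bench import telemetry, camera, ctrl, spotter gives the robot as it stands.
- The arm moves only by the tool send_rows, never from a script. Its argument "series" is a list of rows, each a list of 3 entries, a list of its own where there are three numbers: the turn, a rotation vector about the world's x, y, z in degrees, then the shift along the world's x, y, z in mm, then the closure, from -1 (fully open) to 1 (shut), so that 0 is half open. In form: [[[rx, ry, rz], [dx, dy, dz], gripper], ...]. A call has 1 to 10 rows; each row is the pose to reach, as a shift and turn from the pose commanded when the call began; what a row does not reach only later rows make up. A row lasts 1/8 s, in which the tool goes at most 62.5 mm and 10.7 degrees, less where a joint would pass 70% of its speed; a pose out of reach is approached as far as the arm can. A call with a gripper value outside its range is refused whole. The fingers move at their own pace and stop on an object; the grip force is fixed at half the most. Time passes only in rows, so rows that repeat a pose let the fingers close. It gives the time, the measured TCP pose, the force, the opening and the grip force at its end, in the units of the state.
- telemetry.get_obs(): the state, without advancing time (a new reading comes with each control period).
- camera(name): name is "scene" or "top"; returns a dict with "pixels" (480x640x3 uint8, red, green, blue), "camera_matrix" (3x3 intrinsics, pixels), "xyz" and "orientation" of the camera in the world. Camera axes: x right, y up, looking along -z (the intrinsics and any distortion apply to the point x, -y, -z); pixel columns grow to the right and rows downward; lengths in m; the calibration is good to about 2 mm. A picture is of the moment at which its call begins. There is no depth.
- ctrl.hand_in(): hands the job in; it is judged then, once.
Trained networks look in the newest picture that a camera, given by its name, has taken for a name from the list of things; names that differ only in an ending like _2 or _b are one class to them, and where a whole thing is asked for, a point or a joint stands for the part that bears it (a point fixed in the world has none). Each returns a list of dicts, best first, with "conf" (0 to 1); they miss things now and then, are a little off and sometimes report something else, mostly with a low value. They report only what shows in the picture. A call takes as long as a camera call. They do not tell look-alikes from the thing itself.
- spotter.boxes_of(thing, camera): "xyz" ([x, y, z] in m, in world coordinates, good to about 4 mm: the middle of the surface that is visible of it).
- spotter.landmark_of(thing, camera): "xyz" ([x, y, z] in m, in world coordinates, good to about 4 mm: a listed point, or the origin of a listed thing).
The state is a dict: "time_s": time; "q": joint angles; "dq": joint speeds; "joint_efforts": joint torques, N m; "eef_pos": TCP position; "eef_rot": TCP orientation; "wrist_force": force on the tool from outside, world axes, zero at the start; "torque": the same for the moment, N m; "opening": opening from 0.0 (shut) to 1.0 (fully open); "grasp_force": force on a finger pad.
Only numpy, scipy, OpenCV 4.12 (cv2) and the standard library are available. Lean on these libraries where they do the work, as an engineer would, in place of code of your own. Each camera call takes 0.05 s, during which the arm holds its last target. There are 200 camera calls.

## Working session

There is one attempt and no reset: what is moved stays moved. The work goes in short steps, Python scripts to look and compute and a tool call to move; the robot and the scene stay as the last step left them, time stands still between calls to the robot, and variables do not carry over. Pictures are saved under pics/ and viewed, at most 10 in all, crops included, and the job is handed in when it is done.

Besides the shell and the picture viewer there is one more tool, called by a JSON object that holds its "op" and its "data", one argument or row to a line. send_rows: Moves the arm, as the interface text tells. Its arguments: {"type":"object","properties":{"series":{"type":"array","items":{"type":"array"}}},"required":["series"]}

```bash
mkdir -p pics; ls
cat > h.py <<'E'
import numpy as np, cv2
from scipy.spatial.transform import Rotation as R
from bench import telemetry, camera, ctrl, spotter
def Rq(q): return R.from_quat([q[1],q[2],q[3],q[0]]).as_matrix()
def shot(n,f=None):
    c=camera(n)
    if f: cv2.imwrite('pics/'+f,np.ascontiguousarray(c['pixels'][:,:,::-1]))
    return c
def proj(c,p):
    v=Rq(c['orientation']).T@(np.array(p)-c['xyz']); v=v*[1,-1,-1]
    u=np.array(c['camera_matrix'])@v; return np.round(u[:2]/u[2],1)
def pix(c,uv,z):
    d=np.linalg.inv(c['camera_matrix'])@[uv[0],uv[1],1.]; d=Rq(c['orientation'])@(d*[1,-1,-1])
    o=np.array(c['xyz']); return o+d*(z-o[2])/d[2]
E
python3 - <<'E'
from h import *
for n in ('scene','top'):
    c=shot(n,n+'0.png'); print(n,np.round(c['xyz'],3),[k for k in c])
    for t in 'lamp window mouth back_stop tray tray_handle sight_glass shutter_grip spare_glass adhesive spanner needle_box washer_tin goggles'.split():
        print(t,[(np.round(d['xyz'],3).tolist(),round(d['conf'],2),proj(c,d['xyz']).tolist()) for d in spotter.landmark_of(t,n)[:3]])
E
```

```text
pics
scene [0.587 0.449 1.202] ['pixels', 'camera_matrix', 'xyz', 'orientation']
lamp [([0.545, -0.087, 0.002], 0.71, [327.2, 226.0])]
window []
mouth []
back_stop [([0.527, 0.092, 0.004], 0.44, [338.5, 301.9])]
tray [([0.522, 0.09, -0.004], 0.82, [340.4, 302.1])]
tray_handle [([0.488, 0.238, 0.047], 0.61, [362.0, 366.3])]
sight_glass [([0.664, 0.2, 0.005], 0.89, [274.0, 354.0]), ([0.526, 0.092, 0.006], 0.73, [339.0, 301.7])]
shutter_grip [([0.554, -0.229, 0.106], 0.62, [321.9, 147.4])]
spare_glass [([0.378, -0.041, -0.001], 0.74, [402.4, 243.5])]
adhesive [([0.702, 0.031, -0.001], 0.69, [257.0, 278.0])]
spanner [([0.69, -0.304, -0.0], 0.62, [263.5, 145.2])]
needle_box [([0.383, -0.304, 0.001], 0.75, [391.3, 142.4])]
washer_tin [([0.734, -0.124, -0.001], 0.92, [243.7, 213.9])]
goggles [([0.488, 0.236, 0.049], 0.51, [361.8, 365.6]), ([0.523, 0.087, -0.002], 0.38, [339.9, 300.5])]
top [0.382 0.011 1.23 ] ['pixels', 'camera_matrix', 'xyz', 'orientation']
lamp []
window []
mouth []
back_stop []
tray [([0.522, 0.093, -0.002], 0.86, [265.5, 234.2])]
tray_handle [([0.49, 0.234, 0.047], 0.85, [199.8, 247.4])]
sight_glass [([0.526, 0.092, 0.008], 0.62, [266.0, 232.0]), ([0.666, 0.192, 0.0], 0.61, [221.9, 173.0]), ([0.36, 0.095, 0.003], 0.55, [265.2, 305.4])]
shutter_grip [([0.55, -0.232, 0.103], 0.62, [415.6, 213.0])]
spare_glass []
adhesive [([0.705, 0.035, -0.0], 0.85, [289.7, 155.7])]
spanner [([0.374, -0.038, 0.004], 0.27, [324.5, 298.0])]
needle_box [([0.384, -0.308, -0.0], 0.57, [442.3, 291.3])]
washer_tin [([0.733, -0.125, 0.003], 0.84, [357.8, 142.6])]
goggles [([0.3, 0.258, -0.003], 0.79, [192.6, 334.4])]
```

View pics/scene0.png

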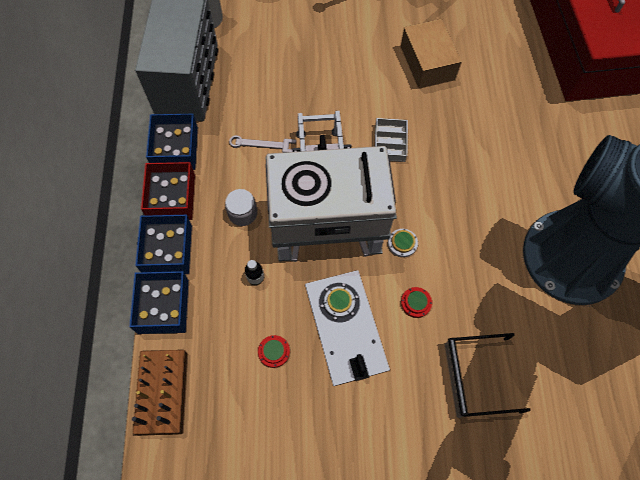

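View pics/top0.png

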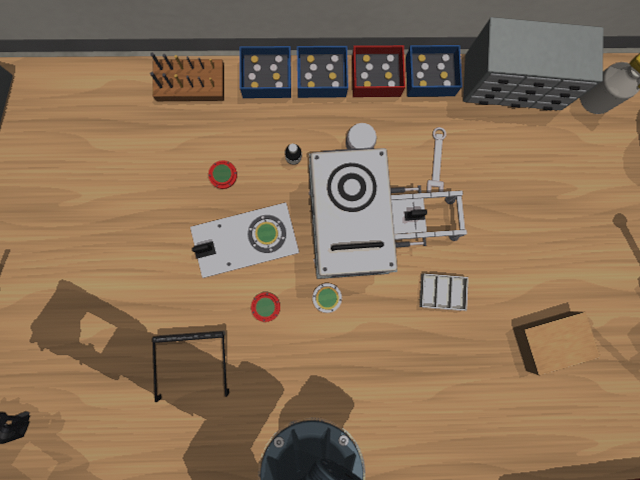

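The scene picture shows the lamp at (330,190), the tray at (345,325) with its handle at (360,367), and the shutter grip at (322,145).

Candidates for the sight glass in the top picture:
- (266,232): green glass with a pale bezel, in the tray's nest. This is the one I choose.
- (223,174) and (265,306): red bezels, so not meant.
- (327,297): the spare glass, beside the lamp.

The handle is the black slab at (203,248). The grip is the black slab at (415,213).

Run:
```python
from h import *
c=shot('top'); im=np.ascontiguousarray(c['pixels'][:,:,::-1])
cv2.imwrite('pics/crop1.png',cv2.resize(im[120:290,180:475],None,fx=2.7,fy=2.7,interpolation=cv2.INTER_CUBIC))
hsv=cv2.cvtColor(im,cv2.COLOR_BGR2HSV)
m=((hsv[...,1]<40)&(hsv[...,2]>150)).astype(np.uint8); m=cv2.morphologyEx(m,cv2.MORPH_OPEN,np.ones((5,5)))
for ct in cv2.findContours(m,cv2.RETR_EXTERNAL,cv2.CHAIN_APPROX_NONE)[0]:
    if cv2.contourArea(ct)<2500: continue
    b=cv2.boxPoints(cv2.minAreaRect(ct)); z=.006 if b[:,0].mean()<305 else .212
    P=np.array([pix(c,p,z) for p in b]); e=np.diff(np.vstack([P,P[:1]]),axis=0)[:,:2]
    print(b.round(1).tolist(),P.round(4)[:,:2].tolist(),np.linalg.norm(e,axis=1).round(3),np.degrees(np.arctan2(e[:,1],e[:,0])).round(2),P.mean(0).round(4))
```

```text
[[188.89999389648438, 226.60000610351562], [285.3999938964844, 201.89999389648438], [298.29998779296875, 252.5], [201.8000030517578, 277.20001220703125]] [[0.5413, 0.2662], [0.5946, 0.0465], [0.4777, 0.0188], [0.4263, 0.2363]] [0.226 0.12  0.224 0.119] [ -76.37 -166.65  103.3    14.54] [0.5099 0.142  0.006 ]
[[311.20001220703125, 153.3000030517578], [408.3999938964844, 146.3000030517578], [417.1000061035156, 267.79998779296875], [319.79998779296875, 274.70001220703125]] [[0.6535, -0.0104], [0.6648, -0.2], [0.4285, -0.2067], [0.419, -0.0222]] [0.19  0.236 0.185 0.235] [ -86.57 -178.39   92.94    2.89] [ 0.5415 -0.1098  0.212 ]
```

View pics/crop1.png

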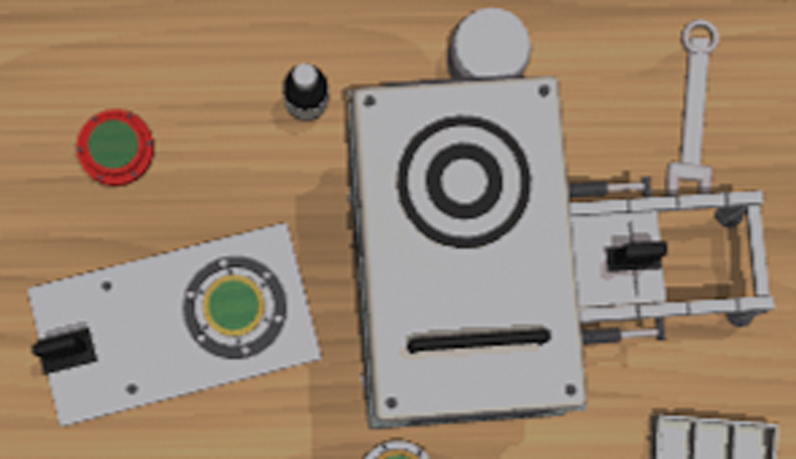

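The crop confirms it: the pale-bezel glass sits in the dark nest ring at crop (234,304), and the handle is at (65,350). The lamp's top corners are near (354,86), (557,78), (582,404) and (374,426).

Run:
```python
from h import *
c=camera('top')
from scipy.optimize import least_squares
def fit(cr,z,body,x0):
    P=np.array([pix(c,(180+(u+.5)/2.7-.5,120+(v+.5)/2.7-.5),z)[:2] for u,v in cr])
    def T(x): return np.array(body)@R.from_euler('z',x[2]).as_matrix()[:2,:2].T+x[:2]
    r=least_squares(lambda x:(T(x)-P).ravel(),x0)
    x=r.x; print('pose',x[:2].round(4),np.degrees(x[2]).round(2),'res mm',(r.fun*1000).round(1)); return x,T
t,_=fit([(28,290),(287,224),(320,357),(62,425)],.006,[(.06,.165),(.06,-.06),(-.06,-.06),(-.06,.165)],[.52,.09,.2])
l,_=fit([(354,86),(557,78),(582,404),(374,426)],.212,[(.12,.075),(.12,-.075),(-.12,-.075),(-.12,.075)],[.54,-.1,.05])
def f(x,p): a=x[2]; return np.round([x[0]+np.cos(a)*p[0]-np.sin(a)*p[1],x[1]+np.sin(a)*p[0]+np.cos(a)*p[1]],4)
print('handle',f(t,(0,.145)),'home handle',f(l,(0,.145)),'grip',f(l,(0,-.145)),'grip half',f(l,(0,-.185)))
for q in [(.06,-.06),(-.06,-.06)]: print('tray lead in lamp?',f(t,q))
o=telemetry.get_obs(); print(o['eef_pos'],Rq(o['eef_rot']).round(3).tolist(),o['opening'],o['time_s'])
# grip top at z .129 from crop (637,254)?  handle top z .065
for n,b in(('tray_handle',0),('shutter_grip',0),('lamp',0)):
  for k in('scene','top'):
    camera(k); print(n,k,[np.round(d['xyz'],4).tolist() for d in spotter.landmark_of(n,k)][:2])
```

```text
pose [0.522  0.0896] 13.67 res mm [ 1.2  0.5  1.6  0.2 -1.2 -2.  -1.7  1.3]
pose [ 0.5396 -0.0875] 2.48 res mm [-0.7  2.4  1.8 -1.2 -3.5 -2.5  2.5  1.3]
handle [0.4877 0.2305] home handle [0.5333 0.0574] grip [ 0.5458 -0.2323] grip half [ 0.5475 -0.2723]
tray lead in lamp? [0.5945 0.0454]
tray lead in lamp? [0.4779 0.0171]
[0.19866508 0.53959143 0.23125485] [[-0.938, 0.346, -0.0], [0.346, 0.938, -0.0], [0.0, -0.0, -1.0]] 0.9988274246585568 1.6
tray_handle scene [[0.4898, 0.2386, 0.0461], [0.3778, -0.0483, -0.0021]]
tray_handle top [[0.4934, 0.2343, 0.0448]]
shutter_grip scene [[0.5515, -0.2279, 0.1056], [0.489, 0.2359, 0.0487]]
shutter_grip top [[0.5509, -0.2325, 0.1047]]
lamp scene [[0.5419, -0.0886, 0.0032]]
lamp top [[0.7064, 0.031, 0.0011]]
```

{"op": "send_rows", "data": {
  "series": [
    [[0, 0, -3], [15, -15, -4], -1],
    [[0, 0, -9], [45, -47, -12], -1],
    [[0, 0, -16], [82, -86, -22], -1],
    [[0, 0, -24], [124, -130, -34], -1],
    [[0, 0, -32], [166, -175, -46], -1],
    [[0, 0, -40], [208, -219, -57], -1],
    [[0, 0, -47], [246, -259, -68], -1],
    [[0, 0, -53], [274, -288, -76], -1],
    [[0, 0, -56], [291, -306, -81], -1],
    [[0, 0, -56], [291, -306, -81], -1]
  ]
}}

```text
time_s: 3.45
eef_pos: [0.4904, 0.2312, 0.1496]
eef_rot: [-0.0, 0.619, 0.785, -0.001]
wrist_force: [-0.8, 0.2, 0.3]
opening: 1.003
grasp_force: 0.0
```

Run:
```python
from h import *
o=telemetry.get_obs(); print(o['time_s'],o['eef_pos'].round(4) if hasattr(o['eef_pos'],'round') else o['eef_pos'],Rq(o['eef_rot']).round(3).tolist(),o['q'])
c=camera('top')
for a,b,z in [((572,205),(762,192),.08),((580,315),(772,303),.08),((354,86),(374,426),.212),((557,78),(582,404),.212),((354,86),(557,78),.212),((374,426),(582,404),.212)]:
    A,B=[pix(c,(180+(u+.5)/2.7-.5,120+(v+.5)/2.7-.5),z)[:2] for u,v in(a,b)]; d=B-A; print(A.round(4),B.round(4),np.degrees(np.arctan2(d[1],d[0])).round(2),np.linalg.norm(d).round(4))
c=shot('scene','s1.png')
```

```text
3.45 [0.4904 0.2312 0.1496] [[-0.234, 0.972, -0.001], [0.972, 0.234, -0.001], [-0.0, -0.001, -1.0]] [ 2.21835625e-01  1.97844018e-01  1.76256613e+00 -4.67293414e-04
  1.18226871e+00 -1.40461553e-02]
[ 0.592 -0.186] [ 0.6003 -0.3407] -86.94 0.1549
[ 0.5029 -0.189 ] [ 0.5099 -0.3439] -87.44 0.155
[ 0.6569 -0.0098] [ 0.414 -0.019] -177.81 0.2431
[ 0.6609 -0.1561] [ 0.4264 -0.1651] -177.8 0.2347
[ 0.6569 -0.0098] [ 0.6609 -0.1561] -88.43 0.1463
[ 0.414 -0.019] [ 0.4264 -0.1651] -85.13 0.1465
```

View pics/s1.png

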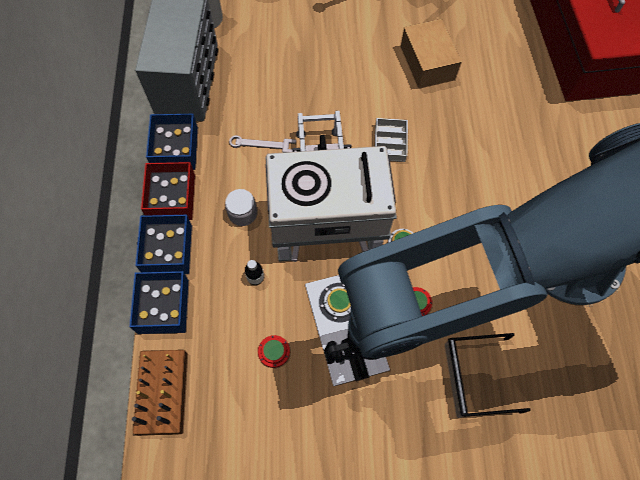

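The arm now covers the tray, with the gripper over the handle at about (340,350). The wrist sits about 118 mm to the lamp side, so I need to check its clearance over the lamp.

Run:
```python
from h import *
c=camera('scene'); t=camera('top')
cv2.imwrite('pics/t1.png',np.ascontiguousarray(t['pixels'][100:400,100:500,::-1].repeat(2,0).repeat(2,1)))
for z in (.15,.2,.25,.3,.35,.4,.45): 
    print(z,'wrist',proj(c,(.516,.116,z)),proj(t,(.516,.116,z)),'tool',proj(c,(.4904,.2312,z)),proj(t,(.4904,.2312,z)))
```

```text
0.15 wrist [347.6 291.9] [249.1 228.8] tool [364.8 352.3] [191.3 242.5]
0.2 wrist [349.1 283.5] [246.5 225.7] tool [367.  346.3] [185.9 240. ]
0.25 wrist [350.6 274.3] [243.7 222.2] tool [369.6 339.7] [180.  237.2]
0.3 wrist [352.4 264.2] [240.6 218.3] tool [372.3 332.4] [173.5 234.2]
0.35 wrist [354.3 253.1] [237.1 214.1] tool [375.4 324.4] [166.2 230.7]
0.4 wrist [356.4 240.9] [233.3 209.3] tool [378.8 315.5] [158.1 226.9]
0.45 wrist [358.7 227.3] [228.9 203.9] tool [382.6 305.5] [148.9 222.6]
```

View pics/t1.png

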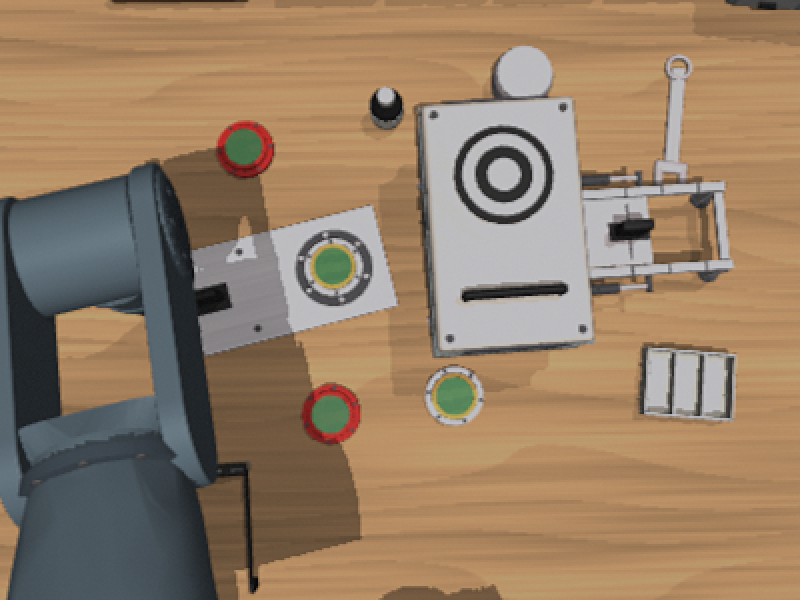

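The top view shows the handle at crop (212,298), under the open gripper. The wrist fork is about 0.35 m above the TCP, which clears the lamp.

{"op": "send_rows", "data": {
  "series": [
    [[0, 0, 0], [0, 1, -15], -1],
    [[0, 0, 0], [0, 2, -45], -1],
    [[0, 0, 0], [0, 2, -80], -1],
    [[0, 0, 0], [0, 2, -108], -1],
    [[0, 0, 0], [0, 2, -120], -1],
    [[0, 0, 0], [0, 2, -120], 0],
    [[0, 0, 0], [0, 2, -120], 1],
    [[0, 0, 0], [0, 2, -120], 1],
    [[0, 0, 0], [0, 2, -120], 1],
    [[0, 0, 0], [0, 2, -120], 1]
  ]
}}

```text
time_s: 4.9
eef_pos: [0.4901, 0.2357, 0.0312]
eef_rot: [0.0, 0.617, 0.787, 0.0]
wrist_force: [-2.2, 0.7, 6.0]
opening: 0.108
grasp_force: 59.7
```

{"op": "send_rows", "data": {
  "series": [
    [[0, 0, -0.5], [2, -1, 0], 1],
    [[0, 0, -1.5], [6, -3, 0], 1],
    [[0, 0, -3], [11, -6, 0], 1],
    [[0, 0, -5], [17, -10, 0], 1],
    [[0, 0, -7], [23, -14, 0], 1],
    [[0, 0, -8.5], [29, -17, 0], 1],
    [[0, 0, -10], [34, -20, 0], 1],
    [[0, 0, -11], [37, -22, 0], 1],
    [[0, 0, -11], [37, -22, 0], 1]
  ]
}}

```text
time_s: 6.02
eef_pos: [0.5271, 0.2145, 0.0312]
eef_rot: [-0.0, 0.69, 0.724, 0.001]
wrist_force: [-1.9, 3.8, 5.0]
opening: 0.105
grasp_force: 59.6
```

Run:
```python
from h import *
o=telemetry.get_obs(); print(o['time_s'],o['eef_pos'].round(4),o['wrist_force'],o['torque'],o['opening'])
for n in('scene','top'):
    c=shot(n)
    if n=='top': cv2.imwrite('pics/t2.png',cv2.resize(np.ascontiguousarray(c['pixels'][120:290,180:475,::-1]),None,fx=2.7,fy=2.7,interpolation=cv2.INTER_CUBIC))
    for t in('tray','sight_glass','tray_handle'): print(n,t,[np.round(d['xyz'],4).tolist() for d in spotter.landmark_of(t,n)][:3])
```

```text
6.025 [0.5271 0.2145 0.0312] [-1.89191254  3.82734364  5.04523251] [ 0.40092113  0.39487765 -0.24922091] 0.10539295994019846
scene tray []
scene sight_glass [[0.3569, 0.097, 0.0006], [0.6646, 0.1977, 0.0025]]
scene tray_handle [[0.5277, 0.2158, 0.0483]]
top tray [[0.5337, 0.0646, 0.0008]]
top sight_glass [[0.5359, 0.0644, 0.0053], [0.3591, 0.0937, -0.0007], [0.6627, 0.1922, 0.0006]]
top tray_handle [[0.5306, 0.2121, 0.0452]]
```

View pics/t2.png

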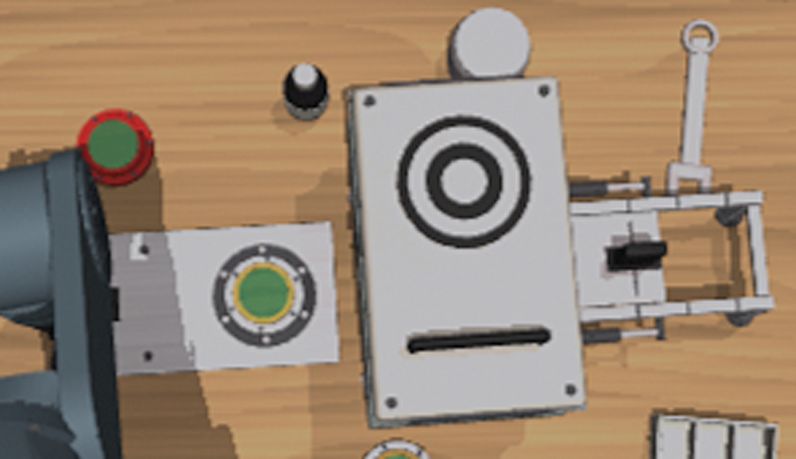

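The tray is now square to the mouth: front edge at crop (331,223) to (338,360), and the glass in its nest at (264,291). Feeding it in.

{"op": "send_rows", "data": {
  "series": [
    [[0, 0, 0], [0.2, -4, 0], 1],
    [[0, 0, 0], [0.6, -12, 0], 1],
    [[0, 0, 0], [1.2, -24, 0], 1],
    [[0, 0, 0], [1.8, -36, 0], 1],
    [[0, 0, 0], [2.3, -48, 0], 1],
    [[0, 0, 0], [2.9, -60, 0], 1],
    [[0, 0, 0], [3.5, -72, 0], 1],
    [[0, 0, 0], [4.1, -84, 0], 1],
    [[0, 0, 0], [4.6, -94, 0], 1],
    [[0, 0, 0], [4.9, -100, 0], 1]
  ]
}}

```text
time_s: 7.68
eef_pos: [0.5324, 0.1141, 0.0312]
eef_rot: [0.0, 0.69, 0.724, 0.001]
wrist_force: [-0.5, 5.9, 5.0]
opening: 0.108
grasp_force: 59.6
```

{"op": "send_rows", "data": {
  "series": [
    [[0, 0, 0], [0.3, -6, 0], 1],
    [[0, 0, 0], [0.7, -14, 0], 1],
    [[0, 0, 0], [1.1, -22, 0], 1],
    [[0, 0, 0], [1.5, -30, 0], 1],
    [[0, 0, 0], [1.8, -36, 0], 1],
    [[0, 0, 0], [2, -40, 0], 1],
    [[0, 0, 0], [2, -40, 0], 1]
  ]
}}

```text
time_s: 8.55
eef_pos: [0.5344, 0.0738, 0.0312]
eef_rot: [0.0, 0.69, 0.724, 0.001]
wrist_force: [-0.3, 2.6, 5.9]
opening: 0.106
grasp_force: 59.6
```

{"op": "send_rows", "data": {
  "series": [
    [[0, 0, 0], [0.1, -2, 0], 1],
    [[0, 0, 0], [0.2, -4, 0], 1],
    [[0, 0, 0], [0.3, -6, 0], 1],
    [[0, 0, 0], [0.4, -8, 0], 1],
    [[0, 0, 0], [0.5, -10, 0], 1],
    [[0, 0, 0], [0.5, -10, 0], 1]
  ]
}}

```text
time_s: 9.3
eef_pos: [0.5348, 0.0643, 0.0312]
eef_rot: [0.0, 0.69, 0.724, 0.001]
wrist_force: [-1.0, 5.3, 5.9]
opening: 0.106
grasp_force: 59.6
```

{"op": "send_rows", "data": {
  "series": [
    [[0, 0, 0], [0, -1, 0], 1],
    [[0, 0, 0], [0.1, -2, 0], 1],
    [[0, 0, 0], [0.1, -3, 0], 1],
    [[0, 0, 0], [0.2, -4, 0], 1],
    [[0, 0, 0], [0.2, -4, 0], 1]
  ]
}}

```text
time_s: 9.93
eef_pos: [0.535, 0.0605, 0.0312]
eef_rot: [0.0, 0.69, 0.724, 0.001]
wrist_force: [-0.1, 6.6, 5.6]
opening: 0.112
grasp_force: 59.7
```

{"op": "send_rows", "data": {
  "series": [
    [[0, 0, 0], [0, -1, 0], 1],
    [[0, 0, 0], [0.1, -2, 0], 1],
    [[0, 0, 0], [0.1, -2, 0], 1]
  ]
}}

```text
time_s: 10.3
eef_pos: [0.5347, 0.0603, 0.0312]
eef_rot: [-0.001, 0.69, 0.724, 0.002]
wrist_force: [-1.0, 15.1, 7.1]
opening: 0.108
grasp_force: 59.9
```

{"op": "send_rows", "data": {
  "series": [
    [[0, 0, 0], [0, -1, 0], 1],
    [[0, 0, 0], [0.1, -2, 0], 1],
    [[0, 0, 0], [0.1, -2, 0], 1]
  ]
}}

```text
time_s: 10.68
eef_pos: [0.5342, 0.0602, 0.0312]
eef_rot: [-0.002, 0.69, 0.724, 0.002]
wrist_force: [-2.8, 22.7, 9.4]
opening: 0.106
grasp_force: 60.3
```

{"op": "send_rows", "data": {
  "series": [
    [[0, 0, 0], [0, -1, 0], 1],
    [[0, 0, 0], [0.1, -2, 0], 1],
    [[0, 0, 0], [0.1, -2, 0], 1]
  ]
}}

```text
time_s: 11.05
eef_pos: [0.534, 0.0602, 0.0311]
eef_rot: [-0.003, 0.689, 0.724, 0.003]
wrist_force: [-3.7, 31.6, 11.3]
opening: 0.103
grasp_force: 60.5
```

{"op": "send_rows", "data": {
  "series": [
    [[0, 0, 0], [0, 2, 0], 1],
    [[0, 0, 0], [-0.1, 4, 0], 1],
    [[0, 0, 0], [-0.2, 5, 0], 1],
    [[0, 0, 0], [-0.2, 5, 0], 1],
    [[0, 0, 0], [-0.2, 5, 0], 0],
    [[0, 0, 0], [-0.2, 5, 0], -0.2],
    [[0, 0, 0], [-0.2, 5, 0], -0.2],
    [[0, 0, 0], [-0.2, 5, 0], -0.2]
  ]
}}

```text
time_s: 12.05
eef_pos: [0.5343, 0.0584, 0.0301]
eef_rot: [-0.0, 0.69, 0.724, -0.0]
wrist_force: [0.5, 0.1, 0.1]
opening: 0.6
grasp_force: 0.0
```

{"op": "send_rows", "data": {
  "series": [
    [[0, 0, 0], [0, 0, 8], -0.2],
    [[0, 0, 0], [0, 0, 25], -0.2],
    [[0, 0, 0], [0, 0, 50], -0.2],
    [[0, 0, 0], [0, 0, 85], -0.2],
    [[0, 0, 0], [0, 0, 130], -0.2],
    [[0, 0, 0], [0, 0, 175], -0.2],
    [[0, 0, 0], [0, 0, 220], -0.2],
    [[0, 0, 0], [0, 0, 255], -0.2],
    [[0, 0, 0], [0, 0, 270], -0.2],
    [[0, 0, 0], [0, 0, 270], -0.2]
  ]
}}

```text
time_s: 13.3
eef_pos: [0.5347, 0.0586, 0.3014]
eef_rot: [0.001, 0.69, 0.724, 0.001]
wrist_force: [0.9, -0.9, -0.1]
opening: 0.602
grasp_force: 0.0
```

Run:
```python
from h import *
o=telemetry.get_obs(); print(o['time_s'],o['eef_pos'].round(4),Rq(o['eef_rot']).round(3).tolist(),o['opening'],o['q'])
for n in('scene','top'):
    c=shot(n,n+'3.png')
    for t in('tray','sight_glass','tray_handle','shutter_grip'): print(n,t,[np.round(d['xyz'],4).tolist() for d in spotter.landmark_of(t,n)][:3])
```

```text
13.3 [0.5347 0.0586 0.3014] [[-0.049, 0.999, 0.002], [0.999, 0.049, -0.0], [-0.0, 0.002, -1.0]] 0.6018986587808389 [-1.11682226e-01  4.39670474e-02  1.61589926e+00  1.96591366e-06
  1.47953600e+00 -1.60357809e-01]
scene tray []
scene sight_glass [[0.663, 0.1978, 0.0039], [0.3573, 0.0947, 0.001]]
scene tray_handle [[0.5309, 0.0598, 0.0478], [0.3842, -0.3043, -0.0]]
scene shutter_grip []
top tray []
top sight_glass []
top tray_handle [[0.5371, 0.0582, 0.0456]]
top shutter_grip [[0.5481, -0.233, 0.1025]]
```

View pics/scene3.png

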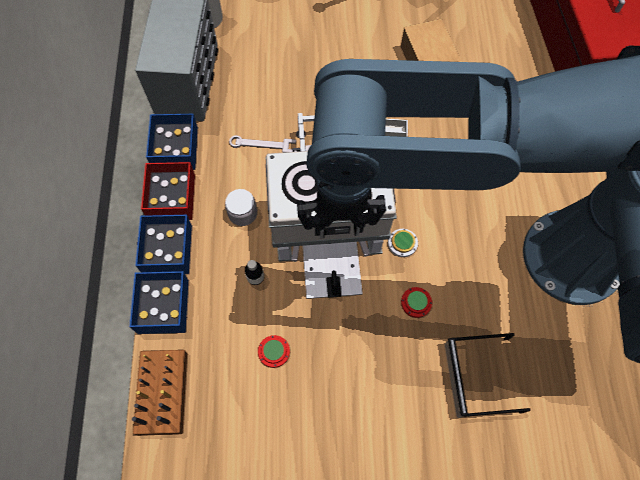

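The tray is in. Its handle stands at (334,285), measured at about (0.534, 0.059) against the expected home of (0.535, 0.057), and the push met the firm stop. Nothing else has moved. Next, the shutter.

{"op": "send_rows", "data": {
  "series": [
    [[0, 0, 0], [1, -10, 0], -0.2],
    [[0, 0, 0], [2, -35, 0], -0.2],
    [[0, 0, 0], [4, -72, 0], -0.2],
    [[0, 0, 0], [6, -115, 0], -0.2],
    [[0, 0, 0], [8, -160, 0], -0.2],
    [[0, 0, 0], [10, -205, 0], -0.2],
    [[0, 0, 0], [12, -245, 0], -0.2],
    [[0, 0, 0], [13, -275, 0], -0.2],
    [[0, 0, 0], [14, -291, 0], -0.2],
    [[0, 0, 0], [14, -291, 0], -0.2]
  ]
}}

```text
time_s: 15.05
eef_pos: [0.5482, -0.2332, 0.3001]
eef_rot: [-0.0, 0.69, 0.724, 0.0]
wrist_force: [-0.3, -0.2, -0.7]
opening: 0.602
grasp_force: 0.0
```

{"op": "send_rows", "data": {
  "series": [
    [[0, 0, 0], [0, 0, -10], -0.2],
    [[0, 0, 0], [0, 0, -40], -0.2],
    [[0, 0, 0], [0, 0, -80], -0.2],
    [[0, 0, 0], [0, 0, -120], -0.2],
    [[0, 0, 0], [0, 0, -155], -0.2],
    [[0, 0, 0], [0, 0, -180], -0.2],
    [[0, 0, 0], [0, 0, -198], -0.2],
    [[0, 0, 0], [0, 0, -207], -0.2],
    [[0, 0, 0], [0, 0, -209], -0.2],
    [[0, 0, 0], [0, 0, -209], -0.2]
  ]
}}

```text
time_s: 16.3
eef_pos: [0.5489, -0.2327, 0.0921]
eef_rot: [0.001, 0.69, 0.724, 0.0]
wrist_force: [-0.6, -0.6, -0.3]
opening: 0.599
grasp_force: 0.0
```

{"op": "send_rows", "data": {
  "series": [
    [[0, 0, 0], [0, 0, 0], 0.3],
    [[0, 0, 0], [0, 0, 0], 1],
    [[0, 0, 0], [0, 0, 0], 1],
    [[0, 0, 0], [0, 0, 0], 1],
    [[0, 0, 0], [0, 0, 0], 1],
    [[0, 0, 0], [0, 0, 0], 1]
  ]
}}

```text
time_s: 17.05
eef_pos: [0.5498, -0.2327, 0.0921]
eef_rot: [0.001, 0.69, 0.724, 0.001]
wrist_force: [4.9, 0.8, -0.8]
opening: 0.129
grasp_force: 61.2
```

{"op": "send_rows", "data": {
  "series": [
    [[0, 0, 0], [0.5, -2, 0], 1],
    [[0, 0, 0], [1, -6, 0], 1],
    [[0, 0, 0], [1.3, -12, 0], 1],
    [[0, 0, 0], [1.7, -19, 0], 1],
    [[0, 0, 0], [2, -26, 0], 1],
    [[0, 0, 0], [2.4, -32, 0], 1],
    [[0, 0, 0], [2.7, -37, 0], 1],
    [[0, 0, 0], [2.9, -39, 0], 1],
    [[0, 0, 0], [2.9, -39, 0], 1],
    [[0, 0, 0], [2.9, -39, 0], 1]
  ]
}}

```text
time_s: 18.3
eef_pos: [0.5517, -0.2705, 0.0921]
eef_rot: [-0.0, 0.69, 0.724, 0.001]
wrist_force: [0.9, 7.1, 7.6]
opening: 0.136
grasp_force: 62.4
```

Run:
```python
from h import *
o=telemetry.get_obs(); print(o['time_s'],o['eef_pos'].round(4),o['wrist_force'].round(1))
for n in('scene','top'):
    c=shot(n,n+'4.png')
    for t in('tray_handle','shutter_grip','washer_tin','needle_box','spanner','spare_glass'): print(n,t,[np.round(d['xyz'],4).tolist() for d in spotter.landmark_of(t,n)][:2])
im=cv2.imread('pics/top4.png')[120:290,180:475]; cv2.imwrite('pics/t4.png',cv2.resize(im,None,fx=2.7,fy=2.7,interpolation=cv2.INTER_CUBIC))
```

```text
18.3 [ 0.5517 -0.2705  0.0921] [0.9 7.1 7.6]
scene tray_handle [[0.5346, 0.062, 0.0451]]
scene shutter_grip [[0.5558, -0.2682, 0.1069], [0.7339, -0.1252, -0.0022]]
scene washer_tin [[0.733, -0.1215, -0.0018]]
scene needle_box [[0.3802, -0.3068, 0.0024]]
scene spanner [[0.2983, 0.2661, 0.0016]]
scene spare_glass [[0.3746, -0.0449, 0.0012]]
top tray_handle [[0.5374, 0.0597, 0.0453]]
top shutter_grip []
top washer_tin [[0.7319, -0.124, 0.0006]]
top needle_box []
top spanner [[0.6881, -0.3013, -0.002]]
top spare_glass [[0.372, -0.0368, 0.0009]]
```

View pics/t4.png

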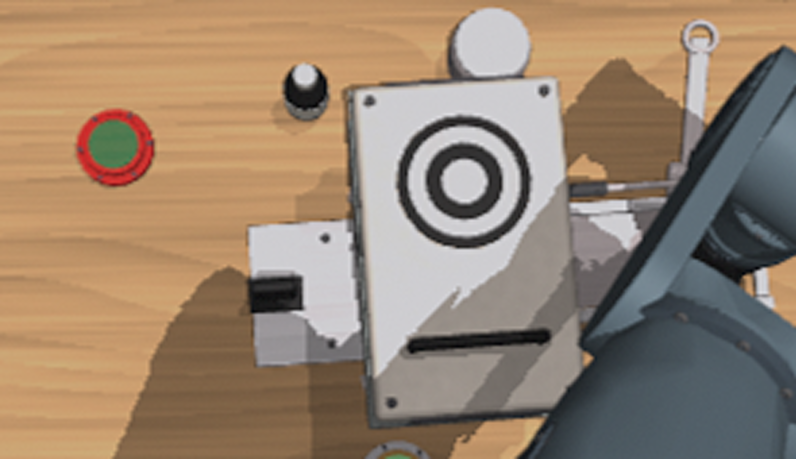

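The tray's rear edge is at crop (248,226) to (258,366), handle at (275,293), still home. The shutter is out 37.8 mm, so I'll add the last 2 mm.

{"op": "send_rows", "data": {
  "series": [
    [[0, 0, 0], [0, -1, 0], 1],
    [[0, 0, 0], [0.1, -2.2, 0], 1],
    [[0, 0, 0], [0.1, -2.2, 0], 1],
    [[0, 0, 0], [0.1, -2.2, 0], 1],
    [[0, 0, 0], [0.1, -2.2, 0], 1]
  ]
}}

```text
time_s: 19.62
eef_pos: [0.5518, -0.2726, 0.0921]
eef_rot: [-0.0, 0.689, 0.724, 0.001]
wrist_force: [0.9, 7.5, 6.7]
opening: 0.135
grasp_force: 62.5
```

Run:
```python
from h import *
c=camera('top')
A,B=[pix(c,(180+(u+.5)/2.7-.5,120+(v+.5)/2.7-.5),.006)[:2] for u,v in((248,226),(258,366))]
m=(A+B)/2; a=np.radians(2.8); d=m-[.542,-.088]
print('rear edge mid in lamp',(d@[np.cos(a),np.sin(a)]).round(4),(d@[-np.sin(a),np.cos(a)]).round(4),'yaw',np.degrees(np.arctan2(*(A-B)[::-1])).round(2))
c=camera('scene'); print([np.round(d['xyz'],4).tolist() for d in spotter.landmark_of('shutter_grip','scene')][:1])
o=telemetry.get_obs(); print(o['time_s'],o['eef_pos'].round(4),o['wrist_force'].round(1),o['dq'].round(4))
```

```text
rear edge mid in lamp -0.002 0.1631 yaw 3.45
[[0.5544, -0.269, 0.1037]]
19.775 [ 0.5518 -0.2726  0.0921] [1.3 7.9 7.1] [ 0.0001  0.0017  0.0005  0.0013 -0.0009 -0.0002]
```

```bash
python3 -c "from bench import ctrl; print(ctrl.hand_in())"
```

```text
the job is handed in; nothing more can be done
None
```

The job is handed in at about 20 s: the tray is home against the back stop, and the gripper is holding the shutter about 40 mm out (half travel); the glass was in its nest as the tray went in but could not be seen under the lamp afterwards.

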